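Load the burn-in carrier and clamp its stop collar

TASK

Load the burn-in carrier: first loosen the black thumbscrew in the stop collar, slide the collar all the way back from the end wall, and stand every light engine without a tag upright in the lane between the rails; the ones wearing an orange tag go upright into the grey reject tray instead, one to a nest. Once the good ones are in, slide the stop up so the row is closed up snugly between end wall and keeper plate, then tighten the thumbscrew until its torque-limiting knob slips, and stop there. Leave the other things on the bench where they are.

Things in the scene. Friction and masses are not known exactly. Their poses are not given: they have to be found in the camera images.
- carrier: burn-in carrier, fixed: aluminium base plate 10 mm thick, x -150 to +134, y -42 to +108 mm about the origin, which lies on the bench under the lane's centre line. x runs along the lane to the end wall, y from lane to guide shaft, z up. Lane on y = 0: floor at z 10, rails' inner faces at y -31 and +31 (6 thick, tops z 18). End wall: lane face at x +105, 70 wide, top z 50 mm
- lane_end (a point): point on the lane floor (10 mm above the bench), on the centre line, at the lane face of the end wall; axes as the carrier's, so the free lane runs from here along -x
- shaft_mid (a point): point on the axis of the 16 mm steel guide shaft that carries the stop collar, 59 mm above the bench, parallel to the lane and 80 mm to its +y side; axes as the carrier's. The shaft's top is flat, so the collar cannot roll. Its two supports, 18 x 34 mm, tops 78 mm above the bench, stand 128 mm from here along -x and +x
- stop (a joint): place of the stop collar on the shaft, m: 0 = fully back (200 mm of free lane), up to 0.165 nearer the end wall (carrier +x); free lane between keeper plate and end wall = 0.200 minus this. Clamped at 0.10 to 0.15 at the start. Screw loose: slides with about 3 N and stays where left (it may be drawn along by the knob). Screw tight: it takes some 20 N to shift. Collar 36 mm in diameter, 20 long
- stop_face (a point): on the face of the keeper plate that looks at the end wall, on the lane's centre line, 30 mm above the bench; axes as the carrier's; moves with the collar. The aluminium plate is 10 mm thick, fixed to the collar, and crosses the lane at 19 to 53 mm above the bench; the engines stand between it and the end wall
- screw (a joint): angle of the set screw in the collar, rad: 0 = tight (hard stop, where it starts), grows turned anticlockwise seen from above, to a hard stop at 3.6. Turns with about 0.1 Nm. It still grips the shaft until about 1.3; back it off 1.6 to 3. The same turn clockwise tightens it again
- knob (a joint): slip of the torque-limiting knob on the set screw, rad, 0 at the start: the knob turns the screw either way, but when the screw is tight (0) and the knob is turned on clockwise it slips at about 0.32 Nm and this value grows by the angle slipped; loosening does not undo it. About 0.3 to 0.6 is right; 0.12 to 1.8 is accepted at the end
- knob_grip (a point): centre of the thumbscrew's black fluted knob: upright cylinder 27 mm in diameter (29 over the flutes), 26 mm tall, this point half-way up, 108 mm above the bench, straight above collar and shaft (collar top 77 mm, knob's underside 95 mm). Turn it about the vertical; grasp at any yaw, with about 40 N or more. It does not rise as it turns
- tray: reject tray, grey plastic, fixed: 180 mm along its x, 96 mm along its y; floor 4 mm thick, lips and the one divider 4 mm thick, tops 14 mm above the bench. Two nests, inside about 84 x 88 mm, centred at x = -44 and +44 mm, y = 0. Origin under its centre, on the bench
- good_a: light engine without a tag (passed), may be absent (two or three are there): upright cylinder, finned aluminium heat sink with a white bezel, 54 mm in diameter and 46 mm high, under a white dome that reaches to 63 mm; about 0.17 kg. Origin at the centre of its underside, z up; round, so yaw does not matter. Stands on the bench at the right at the start, at least 25 mm from its neighbours
- good_b: light engine without a tag (passed), may be absent (two or three are there): upright cylinder, finned aluminium heat sink with a white bezel, 54 mm in diameter and 46 mm high, under a white dome that reaches to 63 mm; about 0.17 kg. Origin at the centre of its underside, z up; round, so yaw does not matter. Stands on the bench at the right at the start, at least 25 mm from its neighbours
- good_c: light engine without a tag (passed), may be absent (two or three are there): upright cylinder, finned aluminium heat sink with a white bezel, 54 mm in diameter and 46 mm high, under a white dome that reaches to 63 mm; about 0.17 kg. Origin at the centre of its underside, z up; round, so yaw does not matter. Stands on the bench at the right at the start, at least 25 mm from its neighbours
- tagged_a: rejected light engine, may be absent (one or two are there): the same, 54 mm in diameter and 46 mm high, dome to 63 mm, but with a flat orange tag, 40 x 22 mm, lying across the top of the dome at 64 mm, its end bent down at one side. Origin at the centre of its underside, z up
- tagged_b: rejected light engine, may be absent (one or two are there): the same, 54 mm in diameter and 46 mm high, dome to 63 mm, but with a flat orange tag, 40 x 22 mm, lying across the top of the dome at 64 mm, its end bent down at one side. Origin at the centre of its underside, z up
- housing_a: bystander, loose, not to be disturbed: finned aluminium lamp housing, 124 mm in diameter, 88 mm high; origin under its centre
- housing_b: bystander, loose, not to be disturbed: finned aluminium lamp housing, 124 mm in diameter, 88 mm high; origin under its centre
- dish: bystander, loose, not to be disturbed: yellow dish of nuts, 72 mm in diameter, 22 mm high; origin under its centre
- jar: bystander, loose, not to be disturbed: clear jar of screws, 76 mm in diameter, 97 mm high; origin under its centre
- screwdriver: bystander, loose, not to be disturbed: screwdriver with an orange handle, lying, about 200 mm long; origin under its centre
- lid: bystander, loose, not to be disturbed: yellow lid, 72 mm in diameter, 10 mm high; origin under its centre
- tape: bystander, loose, not to be disturbed: roll of packing tape lying flat, 90 mm in diameter, 25 mm high; origin under its centre
- cup: bystander, loose, not to be disturbed: small grey cup, 56 mm in diameter, 50 mm high; origin under its centre

How it is judged (in metres and radians):
On the way, in this order (a step that is already met when the one before it is completed fails the run):
1. the thumbscrew is loosened (joint screw above 1.0 rad) (value of joint screw above 1 rad), for 0.2 s.
2. the stop collar is slid fully back (joint stop below 0.012 m) (value of joint stop below 0.012 m), for 0.2 s.
3. every untagged light engine stands upright in the lane, let go (x of good_a in the frame of lane_end between -0.235 and -0.02 m and y of good_a in the frame of lane_end between -0.01 and 0.01 m and z of good_a in the frame of lane_end between -0.004 and 0.006 m and angle between each of good_a, good_b, good_c's own z axis and vertical below 0.15 rad and x of good_b in the frame of lane_end between -0.235 and -0.02 m and y of good_b in the frame of lane_end between -0.01 and 0.01 m and z of good_b in the frame of lane_end between -0.004 and 0.006 m and x of good_c in the frame of lane_end between -0.235 and -0.02 m and y of good_c in the frame of lane_end between -0.01 and 0.01 m and z of good_c in the frame of lane_end between -0.004 and 0.006 m and contact force between the fingers and good_a below 0.2 N and linear speed of each of good_a, good_b, good_c below 0.03 m/s and contact force between the fingers and good_b below 0.2 N and contact force between the fingers and good_c below 0.2 N), for 0.3 s.
4. the stop is slid up so that the row is closed up: end wall, engines and keeper plate within about 6 mm of touching (x of good_a in the frame of lane_end between -0.235 and -0.02 m and y of good_a in the frame of lane_end between -0.01 and 0.01 m and z of good_a in the frame of lane_end between -0.004 and 0.006 m and angle between each of good_a, good_b, good_c's own z axis and vertical below 0.15 rad and x of good_b in the frame of lane_end between -0.235 and -0.02 m and y of good_b in the frame of lane_end between -0.01 and 0.01 m and z of good_b in the frame of lane_end between -0.004 and 0.006 m and x of good_c in the frame of lane_end between -0.235 and -0.02 m and y of good_c in the frame of lane_end between -0.01 and 0.01 m and z of good_c in the frame of lane_end between -0.004 and 0.006 m and x of any of good_a, good_b, good_c in the frame of lane_end above -0.034 m and (x of good_a in the frame of stop_face between 0.022 and 0.034 m or x of good_b in the frame of stop_face between 0.022 and 0.034 m or x of good_c in the frame of stop_face between 0.022 and 0.034 m) and (x of good_a in the frame of lane_end above -0.034 m or horizontal distance between good_a and good_b below 0.061 m or horizontal distance between good_a and good_c below 0.061 m) and (x of good_b in the frame of lane_end above -0.034 m or horizontal distance between good_b and good_a below 0.061 m or horizontal distance between good_b and good_c below 0.061 m) and (x of good_c in the frame of lane_end above -0.034 m or horizontal distance between good_c and good_a below 0.061 m or horizontal distance between good_c and good_b below 0.061 m) and value of joint stop above 0.03 m), for 0.2 s.
5. the thumbscrew is tight and its knob has slipped (screw below 0.12 rad, knob above 0.12 rad) (value of joint screw below 0.12 rad and value of joint knob above 0.12 rad), for 0.2 s.
At the end, for the whole second after the job is handed in: Untagged engines upright in the lane, in one row closed up to about 7 mm between end wall and keeper plate; tagged ones upright in the tray, one to a nest; screw tight (below 0.12 rad), knob slipped 0.12 to 1.8 rad in all; all let go and at rest (all of step 4 and all of step 5 and contact force between the fingers and good_a below 0.2 N and linear speed of each of good_a, good_b, good_c, tagged_a, tagged_b below 0.03 m/s and contact force between the fingers and good_b below 0.2 N and contact force between the fingers and good_c below 0.2 N and x of tagged_a in the frame of tray between -0.09 and 0.09 m and y of tagged_a in the frame of tray between -0.048 and 0.048 m and z of tagged_a in the frame of tray between 0 and 0.01 m and angle between each of tagged_a, tagged_b's own z axis and vertical below 0.15 rad and x of tagged_b in the frame of tray between -0.09 and 0.09 m and y of tagged_b in the frame of tray between -0.048 and 0.048 m and z of tagged_b in the frame of tray between 0 and 0.01 m and value of joint knob below 1.8 rad and contact force between the fingers and knob below 0.2 N); the robot touches nothing.
It fails at once if a bystander (housings, dish, jar, screwdriver, lid, tape, cup) is shifted by more than 30 mm (distance of any of housing_a, housing_b, dish, jar, screwdriver, lid, tape, cup from where it was at the start of the episode above 0.03 m).
It fails at once if the knob is turned on and on after it slips (more than 2.6 rad of slip) (value of joint knob above 2.6 rad).
Of good_a, good_b, good_c only 2 to 3 are there at a start; the rules pass over those that are not, and their reading is None.
Of tagged_a, tagged_b only 1 to 2 are there at a start; the rules pass over those that are not, and their reading is None.
At some moment in a run one of good_a, good_b, good_c, tagged_a, tagged_b may be knocked a few centimetres aside while the robot is not near it.
Once in a run the grip may slacken for a moment while it holds something.
It also fails if it takes over 210 s, if anything falls off the work surface, if the arm or the gripper's body presses on something with over 40 N, if the wrist force passes 120 N, or if a joint passes its speed limit or range.

ROBOT

A 6-joint arm with a two-finger parallel gripper is mounted at the origin on the work surface. World frame = base frame: x ahead of the robot, y to its left, z up, the work surface at z = 0. Lengths are in mm, angles in rad, forces in N, time in s.
With the tool pointing down it reaches from about 275 to 1000 mm from the base axis. Payload 8.4 kg.
Tool frame: the origin (TCP) lies between the finger pads; the fingertips stand r.finger_overhang ahead of it and the grasp point (between the pads) is the TCP (r.finger_overhang is the distance from the TCP to the fingertips, in mm); z points along the fingers, y is the line along which they close (so a half turn about z gives the same grasp; the last joint's range is limited). The gripper opens to 85 mm and grips with 20 to 120 N. Pads are 22 mm wide; open, the fingers measure 114 mm over their backs; the gripper's body (76 mm by 85 mm) begins 54 mm behind the grasp point. The pads swing forward as they close: fully open they stand 13 mm farther back than shut.
Start: joints at [-1.284, 0.353, 1.633, -0, 1.155, -0.002], TCP at [178, -599.119, 250.281] pointing down, gripper open.
Joint ranges: [-2.63, 2.63], [-0.92, 2.1], [0.06, 2.66], [-1.3, 4.44], [0, 2.69], [-3.02, 3.02]. Speed limits (rad/s): [2.22, 2.22, 2.79, 3.14, 3.14, 3.14].

INTERFACE

Orientations are given as [roll, pitch, yaw] about the fixed x, y, z axes, in that order (R = Rz(yaw) Ry(pitch) Rx(roll)).
In Python, from rig import r, cams, sign_off gives the robot as it stands.
- The arm moves only by the shell command python3 -m crank 'ROWS' [FORCE]. ROWS is JSON, a list of rows, each a list of 7 numbers: the shift along the tool's x, y, z in m, then the turn, a rotation vector about the tool's x, y, z in rad, then the closure, from 0 (fully open) to 1 (shut). In form: [[dx, dy, dz, ax, ay, az, gripper], ...]. A call has 1 to 5 rows; each row is the pose to reach, as a shift and turn from the pose commanded when the call began, along the tool's axes at that moment; what a row does not reach only later rows make up. A row lasts 1/10 s, in which the tool goes at most 50 mm and 8.59 degrees, less where a joint would pass 70% of its speed; a pose out of reach is approached as far as the arm can. A call with a gripper value outside its range is refused whole. The fingers move at their own pace and stop on an object; FORCE is the grip in N (left out, the last holds). Time passes only in rows, so rows that repeat a pose let the fingers close. It gives the time, the measured TCP pose, the force, the opening and the grip force at its end, in the units of the state.
- r.sense(): the state, without advancing time (a new reading comes with each control period).
- cams.grab_frame(name): name is "scene" or "top"; returns a dict with "image" (400x640x3 uint8, red, green, blue), "fx", "fy", "cx", "cy" (pixels), "position" and "orientation" of the camera in the world. Camera axes: x right, y down, z forward; pixel columns grow to the right and rows downward; lengths in mm; the calibration is good to about 2 mm. A picture is of the moment at which its call begins. There is no depth.
- sign_off(): hands the job in; it is judged then, once.
The state is a dict: "clock": time; "qpos": joint angles; "qvel": joint speeds; "joint_efforts": joint torques, N m; "eef_pos": TCP position; "tcp_rot": TCP orientation; "contact_force": force on the tool from outside, world axes, zero at the start; "wrist_torque": the same for the moment, N m; "opening": opening from 0.0 (shut) to 1.0 (fully open); "grasp_force": force on a finger pad.
Only numpy, scipy, OpenCV 4.12 (cv2) and the standard library are available. Lean on these libraries where they do the work, as an engineer would, in place of code of your own. Each camera call takes 0.05 s, during which the arm holds its last target. There are 200 camera calls.

## Working session

There is one attempt and no reset: what is moved stays moved. The work goes in short steps, Python scripts to look and compute and a shell command to move; the robot and the scene stay as the last step left them, time stands still between calls to the robot, and variables do not carry over. Pictures are saved under pics/ and viewed, at most 14 in all, crops included, and the job is handed in when it is done.

```bash
ls; mkdir -p pics
python3 - <<'E'
from rig import r,cams
import cv2
s=r.sense();print(s, r.finger_overhang)
for n in("scene","top"):
    f=cams.grab_frame(n);print(n,{k:v for k,v in f.items() if k!="image"})
    cv2.imwrite(f"pics/{n}0.png",f["image"][:,:,::-1])
E
```

```text
pics
{'clock': 0.0, 'qpos': array([-1.28443033e+00,  3.53659519e-01,  1.63414172e+00,  1.82630533e-06,
        1.15519835e+00, -2.40532647e-03]), 'qvel': array([-2.48093796e-05, -1.13339158e-03, -9.42023423e-04,  8.20467891e-04,
        1.19681483e-03,  5.56579575e-04]), 'joint_efforts': array([ 7.90316280e-04, -6.05234957e+01, -3.42065299e+01,  7.03938582e-06,
        9.42388811e-03,  3.99236868e-06]), 'eef_pos': array([ 177.85319768, -598.68670743,  249.55131436]), 'tcp_rot': array([-3.14018572e+00, -5.05394214e-06,  2.88770582e-01]), 'contact_force': array([ 0.52329664,  0.15236713, -0.20363085]), 'wrist_torque': array([-0.00983761,  0.02339104, -0.02674104]), 'grasp_force': 0.0, 'opening': 1.0013776388699893} 19.0
scene {'fx': 402.52742843976085, 'fy': 402.52742843976085, 'cx': 324.6959382178705, 'cy': 199.9394637803238, 'position': array([1276.55584073, -451.7556828 , 1126.21541657]), 'orientation': array([-2.48742831, -0.00522622,  1.0637348 ])}
top {'fx': 379.62561005506353, 'fy': 379.62561005506353, 'cx': 319.07583519830024, 'cy': 194.13758591625032, 'position': array([ 507.06285021,  -80.22145501, 1130.60272635]), 'orientation': array([-3.08228659,  0.02043032, -1.59542412])}
```

View pics/scene0.png

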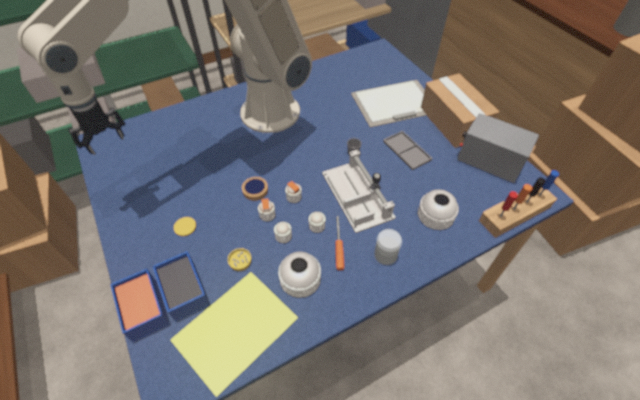

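View pics/top0.png

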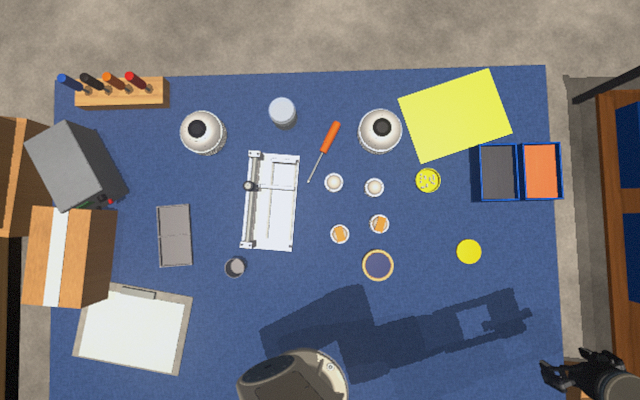

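Scene: the top image shows good engines at about (334,182) and (374,187), and tagged ones at (340,234) and (379,224). The carrier is around (270,200), the knob at (248,185) and the tray at (174,236). Next I'll take an enlarged crop to measure from.

```bash
cat > h.py <<'E'
import numpy as np,cv2
from rig import r,cams
from scipy.spatial.transform import Rotation as R
def w(f,u,v,z):
    d=R.from_euler('xyz',f["orientation"]).apply([(u-f["cx"])/f["fx"],(v-f["cy"])/f["fy"],1])
    p=f["position"];return (p+d*(z-p[2])/d[2])[:2].round(1)
def px(f,P):
    c=R.from_euler('xyz',f["orientation"]).inv().apply(np.array(P,float)-f["position"])
    return np.array([f["cx"]+f["fx"]*c[0]/c[2],f["cy"]+f["fy"]*c[1]/c[2]])
def crop(f,name,u0,v0,u1,v1,s):
    cv2.imwrite(f"pics/{name}.png",cv2.resize(f["image"][v0:v1,u0:u1,::-1],None,fx=s,fy=s,interpolation=cv2.INTER_CUBIC))
E
python3 - <<'E'
from h import *
f=cams.grab_frame("top");crop(f,"c1",150,140,400,290,3.2)
for n,u,v,z in [("g1",334,182,63),("g2",374,187,63),("t1",340,234,64),("t2",379,224,64),("knob",248,185,121)]: print(n,w(f,u,v,z))
# tray region by colour
for n,(u0,v0,u1,v1) in {"tray":(150,195,200,275)}.items():
    im=f["image"][v0:v1,u0:u1].astype(int); m=(im.max(2)-im.min(2)<30).astype(np.uint8)
    c=max(cv2.findContours(m,0,2)[0],key=cv2.contourArea);q=cv2.boxPoints(cv2.minAreaRect(c))+[u0,v0]
    print(n,q.round(1).tolist(),[w(f,*p,12).tolist() for p in q])
im=f["image"][140:260,235:305].astype(int);m=((im.min(2)>150)).astype(np.uint8)
c=max(cv2.findContours(m,0,2)[0],key=cv2.contourArea);q=cv2.boxPoints(cv2.minAreaRect(c))+[235,140]
print(q.round(1).tolist(),[w(f,*p,12).tolist() for p in q])
E
```

```text
g1 [ 604.2 -102.9]
g2 [ 587.1 -214.9]
t1 [ 457.9 -115.7]
t2 [ 483.1 -225.3]
knob [596.9 128.7]
tray [[155.4, 205.3], [189.3, 203.3], [192.9, 265.1], [159.0, 267.1]] [[553.5, 428.5], [556.8, 326.9], [374.6, 316.9], [371.0, 417.5]]
[[250.3, 248.0], [258.5, 151.6], [299.5, 155.1], [291.3, 251.5]] [[420.7, 147.0], [705.8, 118.5], [691.9, -3.7], [407.8, 26.4]]
```

View pics/c1.png

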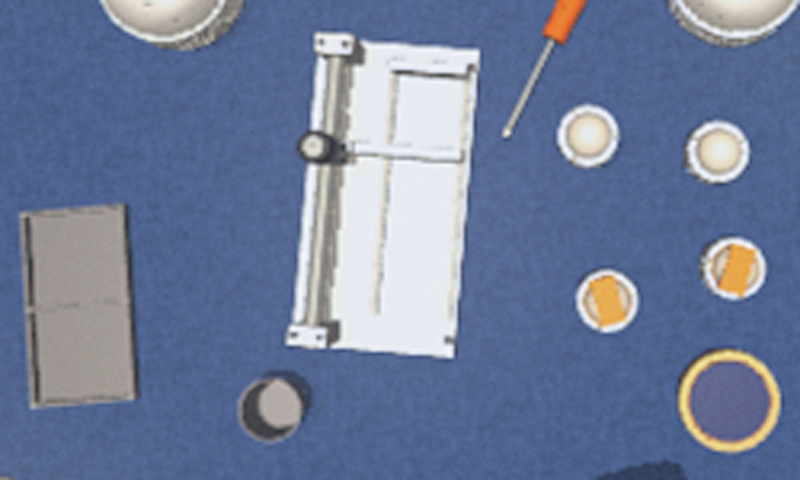

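The crop shows the end wall at the top (world +x), the knob at full-image pixel (248,186), and the keeper plate crossing the lane with the tray to its left. The carrier fit gives an origin near (562,52) and yaw of about -0.106. The knob then sits at carrier y = 79.6, against 80 expected, so the fit holds.

```bash
cat >> h.py <<'E'
CO=np.array([562.,52.3]);CY=-0.1056
def C(x,y): return CO+R.from_euler('z',CY).as_matrix()[:2,:2]@[x,y]
def toC(p): return R.from_euler('z',CY).as_matrix()[:2,:2].T@(np.array(p)[:2]-CO)
def go(x,y,z,yaw=CY):
    s=r.sense();T=R.from_euler('xyz',s["tcp_rot"]);d=T.inv().apply(np.array([x,y,z])-s["eef_pos"])
    a=(T.inv()*R.from_euler('xyz',[np.pi,0,yaw])).as_rotvec()
    print("shift m",(d/1000).round(4),"turn",a.round(4))
E
python3 - <<'E'
from h import *
f=cams.grab_frame("scene");print("knob(scene)",px(f,[*C(26.4,80),121]),px(f,[*C(26.4,80),95])); crop(f,"c2",300,120,500,260,4)
for n,u,v,z in[("g1",316,216,63),("g2",281,226,63)]:print(n,w(f,u,v,z))
k=C(26.4,80);print(k);go(*k,200)
E
```

```text
knob(scene) [376.78757314 174.78105222] [375.95237628 179.87399698]
g1 [ 610.2 -107.3]
g2 [ 590.8 -222.8]
[596.68524642 129.07169844]
shift m [ 0.6087 -0.5785  0.0503] turn [-9.000e-04  2.000e-04  3.944e-01]
```

View pics/c2.png

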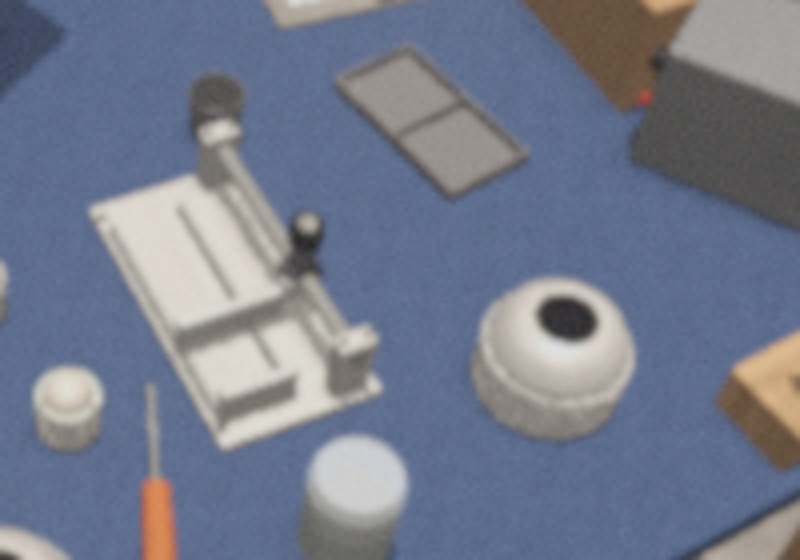

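```bash
python3 -m crank '[[0.17,-0.16,0,0,0,0.394,0],[0.17,-0.16,0,0,0,0.394,0],[0.17,-0.16,0,0,0,0.394,0],[0.17,-0.16,0,0,0,0.394,0],[0.17,-0.16,0,0,0,0.394,0]]' 60
python3 - <<'E'
from h import *
go(*C(26.4,80),200)
E
```

```text
clock: 0.7
eef_pos: [296.1, -394.6, 250.2]
tcp_rot: [-3.141, 0.0, -0.105]
contact_force: [0.1, 0.0, 0.4]
opening: 0.998
grasp_force: 0.0
shift m [ 0.2441 -0.5522  0.0506] turn [-0.0009  0.0001  0.0008]
```

```bash
python3 -m crank '[[0.08,-0.18,0,0,0,0,0],[0.08,-0.18,0,0,0,0,0],[0.08,-0.18,0,0,0,0,0],[0.08,-0.18,0,0,0,0,0],[0.08,-0.18,0,0,0,0,0]]' >/dev/null
python3 -m crank '[[0.08,-0.18,0,0,0,0,0],[0.08,-0.18,0,0,0,0,0],[0.08,-0.18,0,0,0,0,0],[0.08,-0.18,0,0,0,0,0],[0.08,-0.18,0,0,0,0,0]]' >/dev/null
python3 -m crank '[[0.08,-0.18,0,0,0,0,0],[0.08,-0.18,0,0,0,0,0],[0.08,-0.18,0,0,0,0,0],[0.08,-0.18,0,0,0,0,0],[0.08,-0.18,0,0,0,0,0]]'
python3 - <<'E'
from h import *
go(*C(26.4,80),108)
E
```

```text
clock: 2.2
eef_pos: [593.2, 117.7, 250.0]
tcp_rot: [-3.14, -0.001, -0.103]
contact_force: [0.3, -0.2, -0.5]
opening: 1.002
grasp_force: 0.0
shift m [ 0.0021 -0.0115  0.142 ] turn [-0.0013 -0.0014  0.0031]
```

```bash
python3 -m crank '[[0.002,-0.012,0.04,0,0,0,0],[0.002,-0.012,0.08,0,0,0,0],[0.002,-0.012,0.12,0,0,0,0],[0.002,-0.012,0.12,0,0,0,0],[0.002,-0.012,0.12,0,0,0,0]]'
python3 - <<'E'
from h import *
go(*C(26.4,80),108)
f=cams.grab_frame("scene"); crop(f,"c3",320,110,440,220,5)
E
```

```text
clock: 2.7
eef_pos: [593.8, 125.1, 130.5]
tcp_rot: [3.141, 0.002, -0.106]
contact_force: [0.3, 1.0, 0.0]
opening: 0.999
grasp_force: 0.0
shift m [ 0.0025 -0.0043  0.0225] turn [ 0.0007  0.0015 -0.0004]
```

View pics/c3.png

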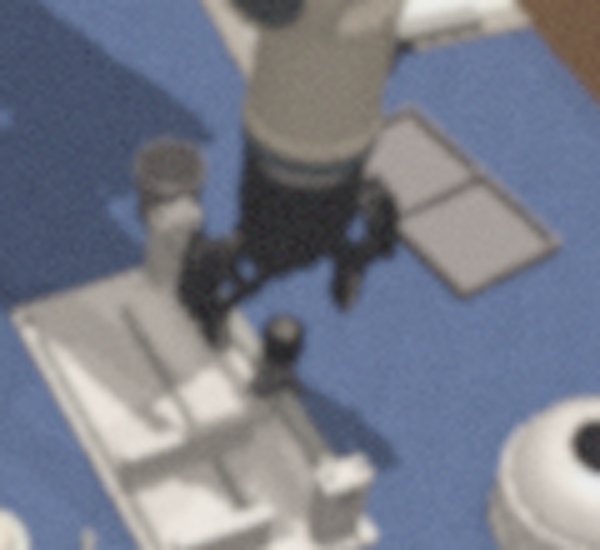

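The fingers straddle the knob, which is at crop (283,340). I'll descend and close.

```bash
python3 -m crank '[[0.002,-0.004,0.01,0,0,0,0],[0.002,-0.004,0.0225,0,0,0,0],[0.002,-0.004,0.0225,0,0,0,0],[0.002,-0.004,0.0225,0,0,0,0]]'
python3 - <<'E'
from h import *
go(*C(26.4,80),108)
E
```

```text
clock: 3.15
eef_pos: [596.2, 130.0, 107.6]
tcp_rot: [3.141, 0.001, -0.105]
contact_force: [-0.7, 0.4, 0.8]
opening: 1.003
grasp_force: 0.0
shift m [ 0.0006  0.0009 -0.0004] turn [0.0002 0.0006 0.0006]
```

```bash
python3 -m crank '[[0,0,0,0,0,0,0.6],[0,0,0,0,0,0,0.8],[0,0,0,0,0,0,0.8],[0,0,0,0,0,0,0.8],[0,0,0,0,0,0,0.8]]' 70
```

```text
clock: 3.65
eef_pos: [596.5, 129.7, 108.2]
tcp_rot: [3.141, -0.0, -0.105]
contact_force: [-0.3, -1.9, 3.7]
opening: 0.293
grasp_force: 68.5
```

```bash
python3 -m crank '[[0,0,0,0,0,-0.14,0.8],[0,0,0,0,0,-0.28,0.8],[0,0,0,0,0,-0.42,0.8],[0,0,0,0,0,-0.56,0.8],[0,0,0,0,0,-0.7,0.8]]' 
python3 -m crank '[[0,0,0,0,0,-0.14,0.8],[0,0,0,0,0,-0.28,0.8],[0,0,0,0,0,-0.42,0.8],[0,0,0,0,0,-0.56,0.8],[0,0,0,0,0,-0.7,0.8]]'
python3 -c "from h import *;s=r.sense();print(s['qpos'],s['wrist_torque'])"
```

```text
clock: 4.15
eef_pos: [596.4, 129.9, 108.2]
tcp_rot: [-3.142, -0.0, 0.6]
contact_force: [-1.1, -1.4, 3.6]
opening: 0.295
grasp_force: 68.5
clock: 4.65
eef_pos: [596.2, 130.0, 108.1]
tcp_rot: [-3.141, -0.0, 1.3]
contact_force: [-1.4, -0.4, 4.3]
opening: 0.297
grasp_force: 68.6
[2.12150795e-01 4.93616334e-01 1.77499992e+00 3.88511176e-04
 8.73363135e-01 4.82470798e-01] [ 0.02259188  0.43684903 -0.17501788]
```

Turning cleanly with about 0.1 to 0.17 Nm; two more calls for about 2.4 rad in all.

```bash
python3 -m crank '[[0,0,0,0,0,-0.14,0.8],[0,0,0,0,0,-0.28,0.8],[0,0,0,0,0,-0.42,0.8],[0,0,0,0,0,-0.56,0.8],[0,0,0,0,0,-0.7,0.8]]' 
python3 -m crank '[[0,0,0,0,0,-0.14,0.8],[0,0,0,0,0,-0.28,0.8],[0,0,0,0,0,-0.28,0.8],[0,0,0,0,0,-0.28,0.8],[0,0,0,0,0,-0.28,0.8]]'
python3 - <<'E'
from h import *
s=r.sense();print(s['qpos'],s['wrist_torque'],toC(s['eef_pos']))
R_=R.from_euler('xyz',s['tcp_rot']);u=R.from_euler('z',CY).apply([-1,0,0]);print(R_.inv().apply(u))
f=cams.grab_frame("top");crop(f,"c4",220,140,400,260,4)
E
```

```text
clock: 5.15
eef_pos: [596.0, 130.0, 108.1]
tcp_rot: [-3.141, -0.0, 2.0]
contact_force: [-3.5, -1.0, 4.7]
opening: 0.298
grasp_force: 68.7
clock: 5.65
eef_pos: [595.9, 129.9, 108.1]
tcp_rot: [-3.141, -0.0, 2.275]
contact_force: [-2.6, 0.5, 4.9]
opening: 0.299
grasp_force: 68.7
[ 2.12178799e-01  4.93519429e-01  1.77523638e+00  3.23358951e-05
  8.73747437e-01 -4.92068427e-01] [-0.12343498  0.49513209  0.06315098] [25.57857536 80.76881686]
[ 0.72416731 -0.68962377  0.00087275]
```

View pics/c4.png

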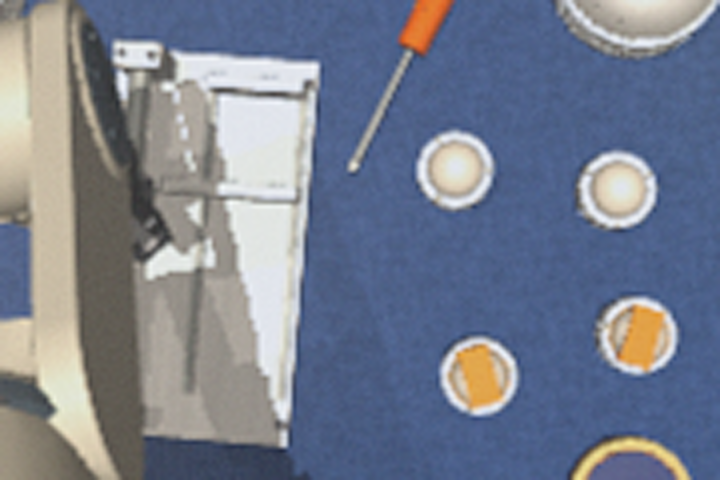

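```bash
python3 - <<'E'
from h import *
f=cams.grab_frame("top")
for u,v in [(220+290/4,140+181/4),(220+290/4,140+200/4)]: print(toC(w(f,u,v,53)))
E
python3 -m crank '[[0.009,-0.0085,0,0,0,0,0.8],[0.018,-0.017,0,0,0,0,0.8],[0.027,-0.0255,0,0,0,0,0.8],[0.036,-0.034,0,0,0,0,0.8],[0.036,-0.034,0,0,0,0,0.8]]'
```

```text
[ 40.58385043 -32.80504663]
[ 27.02798808 -33.94021008]
clock: 6.25
eef_pos: [544.6, 135.5, 108.1]
tcp_rot: [-3.14, -0.001, 2.275]
contact_force: [-2.6, -2.6, 7.9]
opening: 0.298
grasp_force: 70.7
```

```bash
python3 -m crank '[[0.0105,-0.01,0,0,0,0,0.8],[0.021,-0.02,0,0,0,0,0.8],[0.0315,-0.03,0,0,0,0,0.8],[0.042,-0.04,0,0,0,0,0.8],[0.0525,-0.05,0,0,0,0,0.8]]'
python3 -m crank '[[0.002,-0.002,0,0,0,0,0.8],[0.004,-0.004,0,0,0,0,0.8],[0.004,-0.004,0,0,0,0,0.8]]'
```

```text
clock: 6.75
eef_pos: [474.1, 143.0, 108.1]
tcp_rot: [3.141, 0.001, 2.275]
contact_force: [2.8, -3.9, 6.5]
opening: 0.296
grasp_force: 70.4
clock: 7.05
eef_pos: [468.4, 143.5, 108.0]
tcp_rot: [-3.141, -0.0, 2.275]
contact_force: [0.3, -2.0, 8.6]
opening: 0.294
grasp_force: 71.0
```

Run:
```python
from h import *
s=r.sense();print(s['contact_force'],toC(s['eef_pos']))
f=cams.grab_frame("top");crop(f,"c5",220,140,400,260,4)
```

```text
[ 0.27175236 -2.03898789  8.63995125] [-102.65932616   80.85363235]
```

View pics/c5.png

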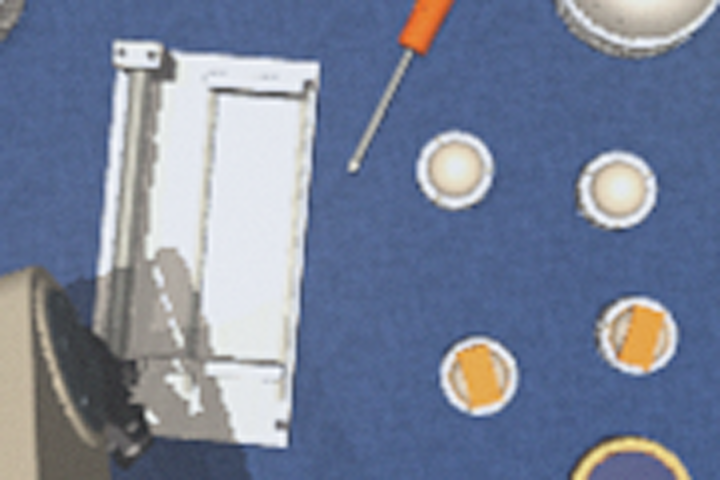

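The keeper plate is now near crop y 360. I'll creep on to feel the hard stop.

```bash
for i in 1; do python3 -m crank '[[0.0015,-0.0014,0,0,0,0,0.8],[0.003,-0.0028,0,0,0,0,0.8],[0.003,-0.0028,0,0,0,0,0.8]]'; done; python3 -c "
from h import *;print(toC(r.sense()['eef_pos']))"
```

```text
clock: 7.4
eef_pos: [464.9, 144.0, 108.0]
tcp_rot: [-3.142, 0.0, 2.275]
contact_force: [1.2, -4.2, 6.8]
opening: 0.298
grasp_force: 52.2
[-106.18235549   80.93388497]
```

```bash
python3 -m crank '[[0.0015,-0.0014,0,0,0,0,0.8],[0.003,-0.0028,0,0,0,0,0.8],[0.003,-0.0028,0,0,0,0,0.8]]'; python3 -c "
from h import *;print(toC(r.sense()['eef_pos']))"
```

```text
clock: 7.7
eef_pos: [462.9, 144.4, 108.2]
tcp_rot: [3.139, 0.003, 2.276]
contact_force: [9.9, -6.7, 0.9]
opening: 0.295
grasp_force: 68.7
[-108.27293692   81.09496259]
```

```bash
python3 -m crank '[[-0.001,0.001,0,0,0,0,0.8],[-0.001,0.001,0,0,0,0,0],[-0.001,0.001,0,0,0,0,0],[-0.001,0.001,0,0,0,0,0],[-0.001,0.001,-0.01,0,0,0,0]]'
python3 -m crank '[[0,0,-0.04,0,0,0,0],[0,0,-0.08,0,0,0,0],[0,0,-0.08,0,0,0,0]]'
cat >> h.py <<'E'
def engines(f):
    """bezel circles in the top image (z 46): pick blobs that are not blue; returns world xy, tag fraction"""
    out=[];im=f["image"].astype(int);m=((im[:,:,0]>im[:,:,2]-15)&(im.max(2)>110)).astype(np.uint8)
    n,l,st,c=cv2.connectedComponentsWithStats(m)
    for i in range(1,n):
        x,y,a,b,A=st[i]
        if 14<a<30 and 14<b<30 and A>150:
            q=im[l==i];o=((q[:,0]-q[:,2])>70).mean()
            (cu,cv_),rad=cv2.minEnclosingCircle(np.argwhere(l==i)[:,::-1].astype(np.float32))
            p=w(f,cu,cv_,46);out.append((p,round(rad,1),round(o,2)));print(p,"c",w(f,*c[i],46),"r",round(rad,1),"tag",round(o,2),"carr",toC(p).round(1))
    return out
E
python3 - <<'E'
from h import *
f=cams.grab_frame("top");engines(f)
E
```

```text
clock: 8.2
eef_pos: [461.3, 144.2, 117.0]
tcp_rot: [-3.139, -0.002, 2.275]
contact_force: [-0.2, -0.2, -0.2]
opening: 0.951
grasp_force: 0.0
clock: 8.5
eef_pos: [465.4, 145.4, 203.0]
tcp_rot: [3.134, 0.003, 2.275]
contact_force: [0.0, 0.1, -0.1]
opening: 0.999
grasp_force: 0.0
[808.8  39.5] c [811.7  40.4] r 12.4 tag 0.0 carr [246.8  13.3]
[ 604.9 -370.4] c [ 605.1 -370.5] r 12.9 tag 0.84 carr [  87.2 -415.8]
[ 604.3 -100.9] c [ 604.3 -101.2] r 9.5 tag 0.0 carr [  58.2 -147.9]
[ 587.  -215.1] c [ 587.4 -214.8] r 9.8 tag 0.0 carr [  53.  -263.3]
[ 485.5 -226.3] c [ 485.1 -226. ] r 9.7 tag 0.45 carr [ -46.7 -285.1]
[ 458.9 -114.5] c [ 458.8 -114.1] r 9.4 tag 0.5 carr [ -84.9 -176.7]
[ 400.8 -476.3] c [ 400.7 -476.1] r 13.0 tag 0.95 carr [-104.6 -542.6]
```

```bash
python3 -c "
from h import *;go(604.3,-101,150)"
```

```text
shift m [-0.2781 -0.0527  0.051 ] turn [ 0.0048 -0.0051  2.3804]
```

```bash
sed -i 's/yaw=CY/yaw=CY+np.pi/' h.py; python3 -m crank '[[-0.04,-0.01,0,0,0,-0.14,0],[-0.09,-0.02,0,0,0,-0.28,0],[-0.14,-0.03,0,0,0,-0.42,0],[-0.19,-0.04,0,0,0,-0.56,0],[-0.235,-0.045,0,0,0,-0.7,0]]';python3 -c "
from h import *;go(604.3,-101,150)"
```

```text
clock: 9.05
eef_pos: [575.3, -58.1, 196.7]
tcp_rot: [3.141, -0.002, 2.98]
contact_force: [1.3, 1.0, -0.2]
opening: 1.001
grasp_force: 0.0
shift m [-0.0356 -0.0377  0.0466] turn [ 0.0002 -0.0023 -0.0555]
```

```bash
python3 -m crank '[[-0.0356,-0.0377,0.04,0,0,-0.056,0],[-0.0356,-0.0377,0.08,0,0,-0.056,0],[-0.0356,-0.0377,0.08,0,0,-0.056,0],[-0.0356,-0.0377,0.08,0,0,-0.056,0]]';python3 -c "
from h import *;engines(cams.grab_frame('top'));go(604.3,-101,33)"
```

```text
clock: 9.45
eef_pos: [603.0, -99.4, 116.2]
tcp_rot: [3.141, -0.005, 3.03]
contact_force: [0.1, 0.7, 0.4]
opening: 1.001
grasp_force: 0.0
[808.5  39.4] c [811.2  40.8] r 12.3 tag 0.0 carr [246.5  13.2]
[ 605.1 -370.6] c [ 605.2 -370.6] r 12.9 tag 0.83 carr [  87.4 -416. ]
[ 400.9 -476.8] c [ 400.7 -476.4] r 12.8 tag 0.96 carr [-104.4 -543.1]
shift m [-0.0004 -0.0019  0.085 ] turn [ 0.0003 -0.0012 -0.0056]
```

```bash
python3 -m crank '[[-0.0004,-0.002,0.04,0,0,0,0],[-0.0004,-0.002,0.07,0,0,0,0],[-0.0004,-0.002,0.085,0,0,0,0],[-0.0004,-0.002,0.085,0,0,0,0],[-0.0004,-0.002,0.085,0,0,0,0]]' 40
python3 -m crank '[[0,0,0,0,0,0,0.5],[0,0,0,0,0,0,0.5],[0,0,0,0,0,0,0.5],[0,0,0,0,0,0,0.5],[0,0,0,0,0,0,0.5]]'
```

```text
clock: 10.0
eef_pos: [605.9, -101.4, 34.5]
tcp_rot: [-3.142, 0.002, 3.031]
contact_force: [-0.1, -0.2, 0.8]
opening: 0.999
grasp_force: 0.0
clock: 10.5
eef_pos: [605.8, -101.9, 34.4]
tcp_rot: [3.142, 0.002, 3.03]
contact_force: [-2.5, 0.5, 8.0]
opening: 0.619
grasp_force: 40.8
```

```bash
python3 -m crank '[[0,0,-0.03,0,0,0,0.5],[0,0,-0.07,0,0,0,0.5],[0,0,-0.07,0,0,0,0.5],[0,0,-0.07,0,0,0,0.5]]'
python3 -c "
from h import *;go(*C(71,0),110)"
```

```text
clock: 10.9
eef_pos: [605.5, -101.9, 104.1]
tcp_rot: [-3.141, 0.003, 3.03]
contact_force: [-0.3, -0.3, -1.9]
opening: 0.62
grasp_force: 43.3
shift m [-0.0106  0.1488 -0.0059] turn [-0.0001  0.0025 -0.0056]
```

```bash
python3 -m crank '[[-0.0106,0.04,0,0,0,-0.005,0.5],[-0.0106,0.08,0,0,0,-0.005,0.5],[-0.0106,0.115,0,0,0,-0.005,0.5],[-0.0106,0.149,0,0,0,-0.005,0.5],[-0.0106,0.149,0,0,0,-0.005,0.5]]'
python3 -m crank '[[0,0,0,0,0,0,0.5],[0,0,0,0,0,0,0.5]]'
python3 -c "
from h import *;go(*C(71,0),45.5);f=cams.grab_frame('scene');crop(f,'c6',300,120,460,240,5)"
```

```text
clock: 11.4
eef_pos: [631.3, 48.9, 101.3]
tcp_rot: [3.141, -0.002, 3.038]
contact_force: [0.1, -0.3, -2.2]
opening: 0.619
grasp_force: 43.3
clock: 11.6
eef_pos: [631.2, 44.4, 101.9]
tcp_rot: [-3.141, -0.002, 3.035]
contact_force: [0.4, 0.1, -1.3]
opening: 0.619
grasp_force: 43.3
shift m [-0.0015  0.0006  0.0563] turn [-0.0005 -0.0017 -0.0007]
```

View pics/c6.png

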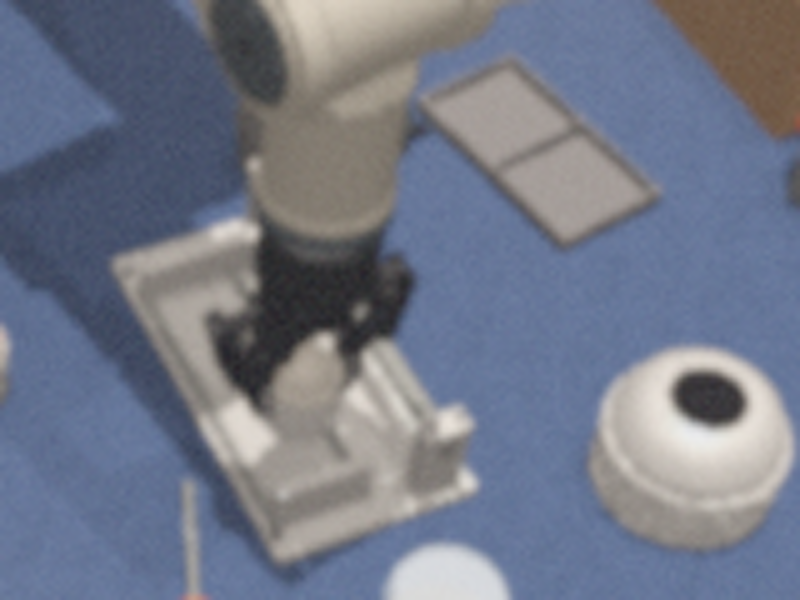

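The engine hangs over the lane in front of the end wall (crop about (310,390)), so I'll lower it.

```bash
python3 -m crank '[[-0.001,0.0006,0.03,0,0,0,0.5],[-0.001,0.0006,0.05,0,0,0,0.5],[-0.001,0.0006,0.0565,0,0,0,0.5],[-0.001,0.0006,0.0575,0,0,0,0.5],[-0.001,0.0006,0.0575,0,0,0,0.5]]'
python3 -c "
from h import *;s=r.sense();print(s['contact_force'],toC(s['eef_pos']))"
```

```text
clock: 12.15
eef_pos: [633.2, 45.0, 45.6]
tcp_rot: [3.142, 0.0, 3.035]
contact_force: [0.4, 0.3, -1.1]
opening: 0.621
grasp_force: 43.7
[ 0.42981458  0.31308371 -1.12488256] [71.58857141  0.21566898]
```

```bash
python3 -m crank '[[0,0,0.001,0,0,0,0.5],[0,0,0.001,0,0,0,0.5],[0,0,0.001,0,0,0,0],[0,0,0.001,0,0,0,0],[0,0,0.001,0,0,0,0]]'
python3 -m crank '[[0,0,-0.03,0,0,0,0],[0,0,-0.06,0,0,0,0],[0,0,-0.1,0,0,0,0],[0,0,-0.1,0,0,0,0]]'
python3 -c "
from h import *;go(587,-215,120)"
```

```text
clock: 12.65
eef_pos: [633.2, 45.8, 44.6]
tcp_rot: [3.141, 0.001, 3.036]
contact_force: [0.7, -0.3, 1.0]
opening: 0.998
grasp_force: 0.0
clock: 13.05
eef_pos: [636.3, 46.0, 149.9]
tcp_rot: [3.14, 0.009, 3.036]
contact_force: [-0.3, 0.4, 0.4]
opening: 1.002
grasp_force: 0.0
shift m [ 0.0217 -0.2648  0.0293] turn [ 0.0016  0.0087 -0.0004]
```

```bash
python3 -m crank '[[0.004,-0.05,0,0,0,0,0],[0.008,-0.1,0,0,0,0,0],[0.012,-0.15,0,0,0,0,0],[0.017,-0.2,0,0,0,0,0],[0.02,-0.24,0,0,0,0,0]]'
python3 -c "
from h import *;f=cams.grab_frame('top');engines(f);crop(f,'c7',220,140,400,260,4);go(587,-215,33)"
```

```text
clock: 13.55
eef_pos: [586.7, -193.1, 144.1]
tcp_rot: [-3.141, -0.0, 3.035]
contact_force: [0.2, 0.2, 0.4]
opening: 0.999
grasp_force: 0.0
[808.   39.2] c [811.4  39.8] r 12.3 tag 0.0 carr [246.   12.9]
[ 400.2 -476.1] c [ 400.6 -476.3] r 13.0 tag 0.95 carr [-105.2 -542.5]
shift m [-0.0028 -0.0164  0.1112] turn [-0.0027  0.0002 -0.0023]
```

View pics/c7.png

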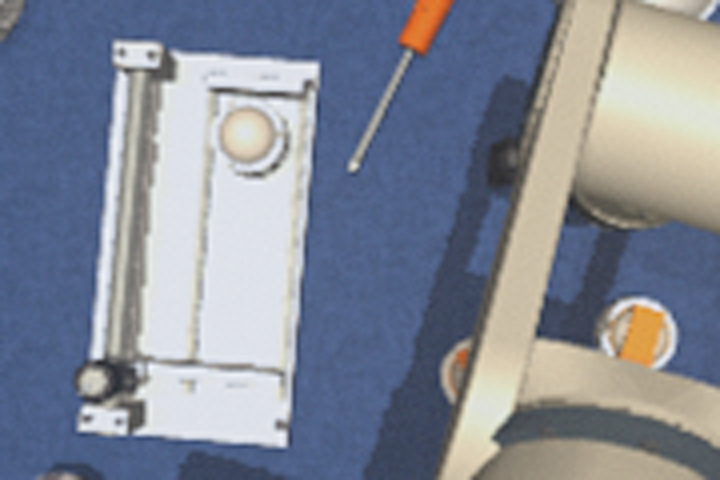

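The first engine stands in the lane at crop (250,135), and the stop is fully back. Next is the second good engine.

```bash
python3 -c "
from h import *;f=cams.grab_frame('top');print(toC(w(f,220+253/4,140+135/4,56)),toC(w(f,220+248/4,140+135/4,73)))"
python3 -m crank '[[-0.003,-0.0164,0.02,0,0,0,0],[-0.003,-0.0164,0.05,0,0,0,0],[-0.003,-0.0164,0.06,0,0,0,0],[-0.003,-0.0164,0.06,0,0,0,0]]'
python3 -c "
from h import *;go(587,-215,33);f=cams.grab_frame('scene');crop(f,'c8',220,150,370,270,5)"
```

```text
[71.02109508 -4.03658929] [69.06247583 -2.63522901]
clock: 14.05
eef_pos: [587.7, -206.4, 82.6]
tcp_rot: [3.141, -0.004, 3.036]
contact_force: [0.7, 0.8, 0.1]
opening: 0.998
grasp_force: 0.0
shift m [-0.0004 -0.0087  0.0496] turn [ 0.001  -0.0036 -0.0001]
```

View pics/c8.png

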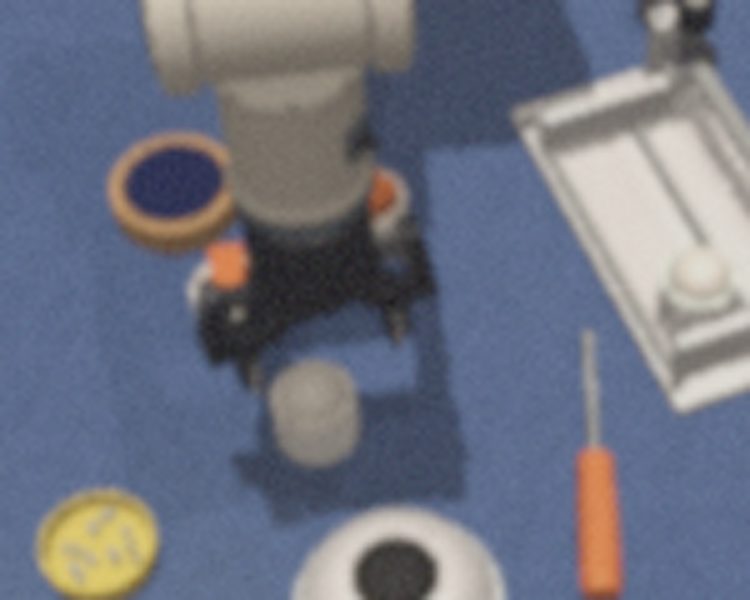

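The second engine is unmoved (crop (315,410)) and the fingers straddle it. Descend and grip.

```bash
python3 -m crank '[[-0.0004,-0.0087,0.02,0,0,0,0],[-0.0004,-0.0087,0.045,0,0,0,0],[-0.0004,-0.0087,0.0496,0,0,0,0],[-0.0004,-0.0087,0.0496,0,0,0,0]]'
python3 -m crank '[[0,0,0,0,0,0,0.5],[0,0,0,0,0,0,0.5],[0,0,0,0,0,0,0.5],[0,0,0,0,0,0,0.5],[0,0,0,0,0,0,0.5]]'
python3 -m crank '[[0,0,-0.03,0,0,0,0.5],[0,0,-0.07,0,0,0,0.5],[0,0,-0.07,0,0,0,0.5],[0,0,-0.07,0,0,0,0.5]]'
python3 -c "
from h import *;go(*C(10,0),110)"
```

```text
clock: 14.5
eef_pos: [588.5, -215.7, 35.1]
tcp_rot: [3.141, -0.0, 3.036]
contact_force: [-0.3, 0.1, 0.3]
opening: 0.999
grasp_force: 0.0
clock: 15.0
eef_pos: [589.3, -216.4, 36.3]
tcp_rot: [-3.141, 0.002, 3.036]
contact_force: [-0.5, 1.6, 6.4]
opening: 0.623
grasp_force: 41.2
clock: 15.4
eef_pos: [589.1, -216.4, 106.1]
tcp_rot: [-3.141, 0.003, 3.036]
contact_force: [-0.2, 0.2, -3.3]
opening: 0.617
grasp_force: 43.3
shift m [ 0.0454  0.2643 -0.0041] turn [-0.0007  0.0027 -0.0004]
```

```bash
python3 -m crank '[[0.0085,0.05,0,0,0,0,0.5],[0.017,0.1,0,0,0,0,0.5],[0.0255,0.15,0,0,0,0,0.5],[0.034,0.2,0,0,0,0,0.5],[0.042,0.245,0,0,0,0,0.5]]'
python3 -m crank '[[0.0034,0.0193,0,0,0,0,0.5],[0.0034,0.0193,0,0,0,0,0.5],[0.0034,0.0193,0,0,0,0,0.5]]'
python3 -c "
from h import *;go(*C(10,0),46.5)"
```

```text
clock: 15.9
eef_pos: [571.1, 33.8, 103.5]
tcp_rot: [-3.141, -0.002, 3.035]
contact_force: [0.7, -0.3, -1.8]
opening: 0.618
grasp_force: 43.3
clock: 16.2
eef_pos: [570.5, 51.5, 103.8]
tcp_rot: [-3.141, -0.002, 3.037]
contact_force: [1.0, -1.1, -2.1]
opening: 0.623
grasp_force: 43.4
shift m [-0.0015 -0.0001  0.0573] turn [-0.0006 -0.0016  0.0009]
```

```bash
python3 -m crank '[[-0.001,0,0.03,0,0,0,0.5],[-0.001,0,0.05,0,0,0,0.5],[-0.001,0,0.0575,0,0,0,0.5],[-0.001,0,0.0585,0,0,0,0.5],[-0.001,0,0.0585,0,0,0,0.5]]'
python3 -m crank '[[0,0,0.0005,0,0,0,0.5],[0,0,0.0005,0,0,0,0.5],[0,0,0.0005,0,0,0,0],[0,0,0.0005,0,0,0,0],[0,0,0.0005,0,0,0,0]]'
python3 -m crank '[[0,0,-0.03,0,0,0,0],[0,0,-0.06,0,0,0,0],[0,0,-0.1,0,0,0,0],[0,0,-0.1,0,0,0,0]]'
python3 -c "
from h import *;go(458.9,-114.5,120)"
```

```text
clock: 16.7
eef_pos: [572.3, 50.2, 46.1]
tcp_rot: [-3.141, -0.0, 3.034]
contact_force: [0.1, -0.5, -2.3]
opening: 0.618
grasp_force: 44.9
clock: 17.2
eef_pos: [572.4, 51.4, 45.9]
tcp_rot: [3.141, 0.0, 3.036]
contact_force: [-0.5, -0.1, -0.6]
opening: 1.0
grasp_force: 0.0
clock: 17.6
eef_pos: [575.5, 51.7, 150.8]
tcp_rot: [3.14, 0.008, 3.036]
contact_force: [-0.1, 0.3, 0.9]
opening: 0.998
grasp_force: 0.0
shift m [ 0.0986 -0.1776  0.0297] turn [ 0.0016  0.0083 -0.0003]
```

```bash
python3 -m crank '[[0.022,-0.04,0,0,0,0,0],[0.045,-0.08,0,0,0,0,0],[0.068,-0.12,0,0,0,0,0],[0.09,-0.16,0,0,0,0,0],[0.0975,-0.178,0,0,0,0,0]]'
python3 -c "
from h import *;f=cams.grab_frame('top');crop(f,'c9',220,140,400,260,4);g=cams.grab_frame('scene');
a=g['image'][150:270,220:400];b=f['image'][140:260,220:400];cv2.imwrite('pics/c9.png',cv2.resize(np.vstack([a,b])[:,:,::-1],None,fx=2.5,fy=2.5,interpolation=2))
go(458.9,-114.5,33)"
```

```text
clock: 18.1
eef_pos: [453.5, -117.1, 145.1]
tcp_rot: [-3.141, -0.002, 3.034]
contact_force: [0.3, -0.2, -0.3]
opening: 0.999
grasp_force: 0.0
shift m [-0.0039  0.0029  0.1124] turn [-0.0002 -0.0008 -0.0033]
```

View pics/c9.png

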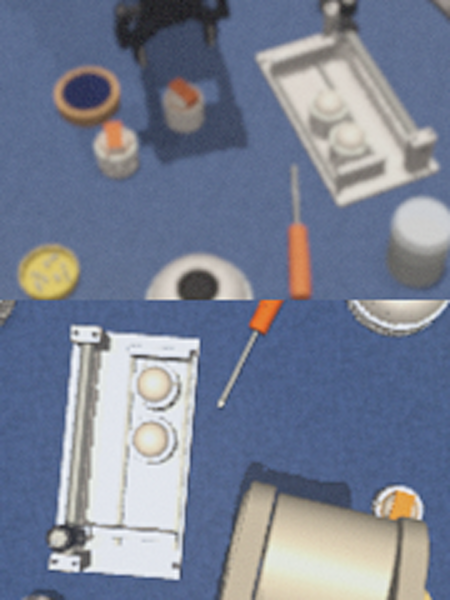

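Both good engines stand in the lane, at lower-half (156,385) and (153,440). The tagged ones are where they were, with the tag's long axis across the closing line, so I'll descend on tagged 1.

```bash
python3 -m crank '[[-0.004,0.003,0.03,0,0,0,0],[-0.004,0.003,0.06,0,0,0,0],[-0.004,0.003,0.09,0,0,0,0],[-0.004,0.003,0.11,0,0,0,0],[-0.004,0.003,0.11,0,0,0,0]]'
python3 -m crank '[[0,0,0,0,0,0,0.5],[0,0,0,0,0,0,0.5],[0,0,0,0,0,0,0.5],[0,0,0,0,0,0,0.5],[0,0,0,0,0,0,0.5]]'
python3 -m crank '[[0,0,-0.04,0,0,0,0.5],[0,0,-0.08,0,0,0,0.5],[0,0,-0.12,0,0,0,0.5],[0,0,-0.12,0,0,0,0.5]]'
python3 -c "
from h import *;go(508,371,160)"
```

```text
clock: 18.7
eef_pos: [459.5, -111.5, 33.2]
tcp_rot: [3.141, -0.004, 3.036]
contact_force: [0.0, 0.2, 0.3]
opening: 1.0
grasp_force: 0.0
clock: 19.2
eef_pos: [461.8, -112.8, 37.0]
tcp_rot: [-3.142, 0.003, 3.035]
contact_force: [0.5, 1.7, 8.9]
opening: 0.618
grasp_force: 42.1
clock: 19.6
eef_pos: [464.0, -113.6, 161.0]
tcp_rot: [-3.14, 0.01, 3.035]
contact_force: [0.6, 0.3, -1.4]
opening: 0.618
grasp_force: 43.4
shift m [7.600e-03 4.865e-01 3.000e-04] turn [-0.0013  0.0096 -0.0006]
```

```bash
python3 -m crank '[[0,0.02,-0.04,0,0,0,0.5],[0.002,0.06,-0.055,0,0,0,0.5],[0.004,0.11,-0.06,0,0,0,0.5],[0.005,0.16,-0.06,0,0,0,0.5],[0.006,0.21,-0.06,0,0,0,0.5]]'
python3 -m crank '[[0.002,0.05,0,0,0,0,0.5],[0.004,0.1,0,0,0,0,0.5],[0.006,0.15,0,0,0,0,0.5],[0.006,0.2,0,0,0,0,0.5],[0.006,0.25,0,0,0,0,0.5]]'
python3 -m crank '[[0,0.02,0,0,0,0,0.5],[0,0.024,0,0,0,0,0.5],[0,0.0245,0,0,0,0,0.5]]'
python3 -c "
from h import *;go(508,374,41)"
```

```text
clock: 20.1
eef_pos: [476.7, 98.1, 215.8]
tcp_rot: [3.141, 0.001, 3.035]
contact_force: [1.1, 0.3, -0.9]
opening: 0.621
grasp_force: 43.5
clock: 20.6
eef_pos: [496.9, 347.5, 215.1]
tcp_rot: [-3.141, -0.0, 3.036]
contact_force: [0.5, -0.5, -1.9]
opening: 0.621
grasp_force: 43.5
clock: 20.9
eef_pos: [499.5, 369.3, 214.9]
tcp_rot: [-3.14, -0.001, 3.036]
contact_force: [-0.4, -0.7, -1.0]
opening: 0.616
grasp_force: 43.5
shift m [-0.0081  0.0058  0.1739] turn [-0.0014 -0.0009  0.0003]
```

```bash
python3 -m crank '[[-0.008,0.006,0.04,0,0,0,0.5],[-0.008,0.006,0.08,0,0,0,0.5],[-0.008,0.006,0.12,0,0,0,0.5],[-0.008,0.006,0.15,0,0,0,0.5],[-0.008,0.006,0.16,0,0,0,0.5]]'
python3 -c "
from h import *;go(508,374,41.5)"
```

```text
clock: 21.4
eef_pos: [506.9, 371.6, 52.6]
tcp_rot: [-3.137, -0.004, 3.034]
contact_force: [-0.5, -0.3, -1.2]
opening: 0.613
grasp_force: 43.5
shift m [-0.0009  0.0026  0.0111] turn [-0.0042 -0.0042 -0.0021]
```

```bash
python3 -m crank '[[0,0,0.006,0,0,0,0.5],[0,0,0.010,0,0,0,0.5],[0,0,0.013,0,0,0,0.5],[0,0,0.013,0,0,0,0.5]]'
python3 -m crank '[[0,0,0.0005,0,0,0,0.5],[0,0,0.0005,0,0,0,0],[0,0,0.0005,0,0,0,0],[0,0,0.0005,0,0,0,0]]'
python3 -m crank '[[0,0,-0.04,0,0,0,0],[0,0,-0.08,0,0,0,0],[0,0,-0.13,0,0,0,0],[0,0,-0.17,0,0,0,0],[0,0,-0.17,0,0,0,0]]'
python3 -c "
from h import *;go(485.5,-226.3,200)"
```

```text
clock: 21.8
eef_pos: [509.1, 375.2, 43.6]
tcp_rot: [3.141, 0.001, 3.035]
contact_force: [-0.0, -0.4, -0.9]
opening: 0.619
grasp_force: 43.5
clock: 22.2
eef_pos: [508.8, 375.2, 42.5]
tcp_rot: [3.141, 0.0, 3.036]
contact_force: [0.5, -0.5, -0.6]
opening: 1.0
grasp_force: 0.0
clock: 22.7
eef_pos: [511.4, 377.0, 218.9]
tcp_rot: [3.135, 0.008, 3.036]
contact_force: [0.3, 0.6, -0.4]
opening: 1.002
grasp_force: 0.0
shift m [-0.038  -0.6028  0.0149] turn [ 0.0071  0.0077 -0.0005]
```

```bash
python3 -m crank '[[-0.003,-0.05,0,0,0,0,0],[-0.006,-0.1,0,0,0,0,0],[-0.009,-0.15,0,0,0,0,0],[-0.012,-0.2,0,0,0,0,0],[-0.015,-0.25,0,0,0,0,0]]' >/dev/null
python3 -m crank '[[-0.003,-0.05,0,0,0,0,0],[-0.006,-0.1,0,0,0,0,0],[-0.009,-0.15,0,0,0,0,0],[-0.012,-0.2,0,0,0,0,0],[-0.015,-0.22,0,0,0,0,0]]'
python3 -c "
from h import *;f=cams.grab_frame('top');engines(f);crop(f,'c10',140,140,400,260,3);go(485.5,-226.3,34)"
```

```text
clock: 23.7
eef_pos: [487.8, -98.5, 211.8]
tcp_rot: [-3.141, -0.0, 3.033]
contact_force: [1.3, 0.0, 0.4]
opening: 1.003
grasp_force: 0.0
[808.1  39.2] c [810.3  40.3] r 12.3 tag 0.0 carr [246.1  12.9]
[ 605.  -370.5] c [ 605.2 -370.5] r 12.9 tag 0.84 carr [  87.3 -415.9]
[ 400.2 -476.1] c [ 400.7 -476.4] r 13.0 tag 0.95 carr [-105.2 -542.5]
shift m [-0.0108 -0.1259  0.1781] turn [-0.0016  0.0003 -0.0029]
```

View pics/c10.png

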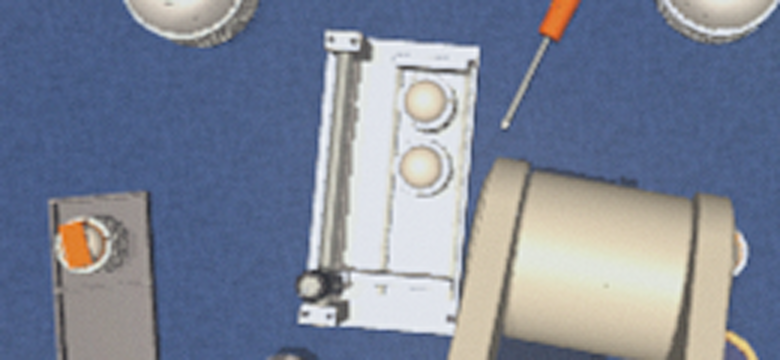

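Tagged 1 stands upright in the upper nest at crop (85,245). Tagged 2's edge still shows at (742,255), unmoved, so I'll go and fetch it.

```bash
python3 -m crank '[[-0.004,-0.045,0,0,0,0,0],[-0.008,-0.09,0.01,0,0,0,0],[-0.011,-0.126,0.04,0,0,0,0],[-0.011,-0.126,0.08,0,0,0,0],[-0.011,-0.126,0.08,0,0,0,0]]'
python3 -c "
from h import *;go(485.5,-226.3,34)"
```

```text
clock: 24.25
eef_pos: [482.9, -220.6, 127.7]
tcp_rot: [3.139, -0.008, 3.034]
contact_force: [-0.6, 0.7, -0.4]
opening: 0.998
grasp_force: 0.0
shift m [-0.0039 -0.0056  0.0936] turn [ 0.0029 -0.0082 -0.0023]
```

```bash
python3 -m crank '[[-0.003,-0.005,0.03,0,0,0,0],[-0.003,-0.005,0.06,0,0,0,0],[-0.003,-0.005,0.085,0,0,0,0],[-0.003,-0.005,0.092,0,0,0,0],[-0.003,-0.005,0.092,0,0,0,0]]'
python3 -m crank '[[0,0,0,0,0,0,0.5],[0,0,0,0,0,0,0.5],[0,0,0,0,0,0,0.5],[0,0,0,0,0,0,0.5],[0,0,0,0,0,0,0.5]]'
python3 -m crank '[[0,0,-0.04,0,0,0,0.5],[0,0,-0.08,0,0,0,0.5],[0,0,-0.12,0,0,0,0.5],[0,0,-0.16,0,0,0,0.5],[0,0,-0.17,0,0,0,0.5]]'
python3 -c "
from h import *;go(420,371,210)"
```

```text
clock: 24.75
eef_pos: [488.8, -226.0, 40.4]
tcp_rot: [3.141, -0.001, 3.036]
contact_force: [0.4, 0.6, 0.3]
opening: 1.0
grasp_force: 0.0
clock: 25.25
eef_pos: [489.8, -227.2, 42.0]
tcp_rot: [-3.141, 0.002, 3.035]
contact_force: [-0.3, 1.7, 9.3]
opening: 0.62
grasp_force: 40.5
clock: 25.75
eef_pos: [490.8, -227.8, 215.5]
tcp_rot: [-3.139, 0.007, 3.035]
contact_force: [0.2, -0.2, -1.6]
opening: 0.616
grasp_force: 43.7
shift m [0.1339 0.588  0.003 ] turn [-0.0026  0.0075 -0.0006]
```

```bash
python3 -m crank '[[0.011,0.048,0,0,0,0,0.5],[0.022,0.096,0,0,0,0,0.5],[0.033,0.144,0,0,0,0,0.5],[0.044,0.192,0,0,0,0,0.5],[0.0545,0.24,0,0,0,0,0.5]]'
python3 -m crank '[[0.011,0.048,0,0,0,0,0.5],[0.022,0.096,0,0,0,0,0.5],[0.033,0.144,0,0,0,0,0.5],[0.044,0.192,0,0,0,0,0.5],[0.0545,0.24,0,0,0,0,0.5]]'
python3 -m crank '[[0.011,0.048,0,0,0,0,0.5],[0.022,0.096,0,0,0,0,0.5],[0.025,0.108,0,0,0,0,0.5],[0.025,0.108,0,0,0,0,0.5],[0.025,0.108,0,0,0,0,0.5]]'
python3 -c "
from h import *;go(420,371,46.5)"
```

```text
clock: 26.25
eef_pos: [459.0, 19.2, 210.1]
tcp_rot: [3.142, 0.0, 3.035]
contact_force: [1.3, 0.8, -0.8]
opening: 0.619
grasp_force: 43.7
clock: 26.75
eef_pos: [430.2, 263.8, 210.1]
tcp_rot: [-3.141, 0.0, 3.036]
contact_force: [0.7, -0.6, -1.3]
opening: 0.617
grasp_force: 43.7
clock: 27.25
eef_pos: [417.3, 371.0, 209.7]
tcp_rot: [-3.14, -0.001, 3.036]
contact_force: [0.5, 0.5, -1.1]
opening: 0.616
grasp_force: 43.7
shift m [-0.0028  0.0005  0.1632] turn [-0.0014 -0.0008  0.0001]
```

```bash
python3 -m crank '[[-0.003,0,0.04,0,0,0,0.5],[-0.003,0,0.08,0,0,0,0.5],[-0.003,0,0.12,0,0,0,0.5],[-0.003,0,0.145,0,0,0,0.5],[-0.003,0,0.155,0,0,0,0.5]]'
python3 -m crank '[[0,0,0.004,0,0,0,0.5],[0,0,0.007,0,0,0,0.5],[0,0,0.0085,0,0,0,0.5],[0,0,0.0085,0,0,0,0.5]]'
```

```text
clock: 27.75
eef_pos: [419.8, 368.8, 52.9]
tcp_rot: [-3.138, -0.003, 3.034]
contact_force: [-0.1, -0.1, -1.1]
opening: 0.614
grasp_force: 43.8
clock: 28.15
eef_pos: [421.3, 372.1, 47.7]
tcp_rot: [3.14, 0.001, 3.035]
contact_force: [0.3, -0.0, -2.3]
opening: 0.614
grasp_force: 43.8
```

```bash
python3 -m crank '[[0,0,0.0015,0,0,0,0.5],[0,0,0.0015,0,0,0,0.5],[0,0,0.0015,0,0,0,0],[0,0,0.0015,0,0,0,0],[0,0,0.0015,0,0,0,0]]'
python3 -m crank '[[0,0,-0.04,0,0,0,0],[0,0,-0.08,0,0,0,0],[0,0,-0.13,0,0,0,0],[0,0,-0.16,0,0,0,0],[0,0,-0.16,0,0,0,0]]'
python3 -c "
from h import *;f=cams.grab_frame('top');engines(f);print(toC(w(f,140+315/3,140+285/3,121)));go(*C(-107.3,80.5),150)"
```

```text
clock: 28.65
eef_pos: [420.7, 371.7, 45.2]
tcp_rot: [3.142, 0.0, 3.036]
contact_force: [0.1, -0.3, -0.5]
opening: 1.001
grasp_force: 0.0
clock: 29.15
eef_pos: [422.8, 373.5, 210.0]
tcp_rot: [3.136, 0.005, 3.036]
contact_force: [0.1, 0.8, -0.2]
opening: 0.999
grasp_force: 0.0
[808.8  39.5] c [811.5  40.5] r 12.4 tag 0.0 carr [246.8  13.3]
[ 604.9 -370.4] c [ 605.1 -370.5] r 12.9 tag 0.84 carr [  87.2 -415.8]
[ 400.8 -476.3] c [ 400.7 -476.1] r 13.0 tag 0.95 carr [-104.6 -542.6]
[-106.73878832   75.36916523]
shift m [-0.0658 -0.2234  0.0569] turn [ 0.0034  0.0031 -0.0005]
```

```bash
python3 -m crank '[[-0.014,-0.047,0,0,0,0,0],[-0.028,-0.094,0,0,0,0,0],[-0.042,-0.14,0,0,0,0,0],[-0.056,-0.187,0.02,0,0,0,0],[-0.064,-0.2234,0.04,0,0,0,0]]'
python3 -m crank '[[0,0,0.01,0,0,0,0],[0,0,0.01,0,0,0,0],[0,0,0.01,0,0,0,0]]'
python3 -c "
from h import *;f=cams.grab_frame('scene');g=cams.grab_frame('top');
a=f['image'][100:220,300:440];b=g['image'][140:260,150:330]
cv2.imwrite('pics/c11.png',np.hstack([cv2.resize(x[:,:,::-1],None,fx=2.5,fy=2.5,interpolation=2) for x in(a,b)]))
go(*C(-107.3,80.5),108)"
```

```text
clock: 29.7
eef_pos: [460.6, 140.7, 164.0]
tcp_rot: [-3.141, 0.0, 3.035]
contact_force: [0.5, 0.5, -0.6]
opening: 0.995
grasp_force: 0.0
clock: 30.0
eef_pos: [460.5, 143.4, 154.7]
tcp_rot: [-3.141, -0.001, 3.036]
contact_force: [0.4, 0.1, -0.0]
opening: 0.999
grasp_force: 0.0
shift m [-0.0028 -0.      0.0475] turn [0.0004 0.0004 0.0009]
```

View pics/c11.png

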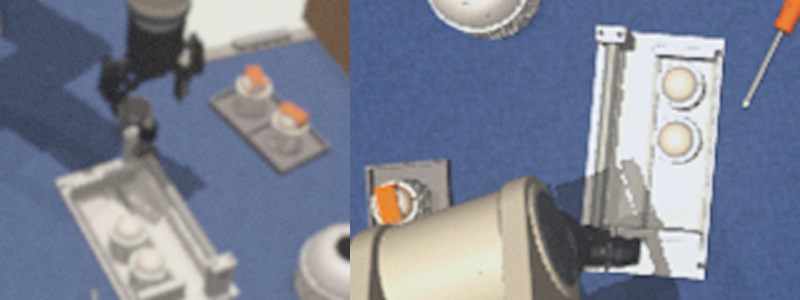

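Both tagged engines stand in the tray nests and the row is in the lane. Descend onto the knob and grip.

```bash
python3 -m crank '[[-0.002,0,0.02,0,0,0,0],[-0.002,0,0.04,0,0,0,0],[-0.002,0,0.048,0,0,0,0],[-0.002,0,0.048,0,0,0,0],[-0.002,0,0.048,0,0,0,0]]'
python3 -m crank '[[0,0,0,0,0,0,0.8],[0,0,0,0,0,0,0.8],[0,0,0,0,0,0,0.8],[0,0,0,0,0,0,0.8],[0,0,0,0,0,0,0.8]]' 70
python3 -c "
from h import *;print(toC(r.sense()['eef_pos']))"
```

```text
clock: 30.6
eef_pos: [463.1, 143.1, 107.8]
tcp_rot: [3.141, 0.001, 3.036]
contact_force: [0.0, 0.1, 0.9]
opening: 1.001
grasp_force: 0.0
clock: 31.1
eef_pos: [463.3, 143.1, 107.8]
tcp_rot: [3.14, 0.001, 3.035]
contact_force: [-1.6, 3.9, 5.7]
opening: 0.294
grasp_force: 68.5
[-107.77255214   79.90609884]
```

```bash
python3 -m crank '[[-0.014,0,0,0,0,0,0.8],[-0.028,0,0,0,0,0,0.8],[-0.042,0,0,0,0,0,0.8],[-0.056,0,0,0,0,0,0.8],[-0.068,0,0,0,0,0,0.8]]'
python3 -m crank '[[-0.003,0,0,0,0,0,0.8],[-0.006,0,0,0,0,0,0.8],[-0.009,0,0,0,0,0,0.8],[-0.012,0,0,0,0,0,0.8],[-0.015,0,0,0,0,0,0.8]]'
python3 -c "
from h import *;print(toC(r.sense()['eef_pos']))"
```

```text
clock: 31.6
eef_pos: [531.0, 136.0, 107.8]
tcp_rot: [3.14, 0.0, 3.035]
contact_force: [-3.3, 4.5, 7.0]
opening: 0.3
grasp_force: 68.7
clock: 32.1
eef_pos: [545.0, 134.5, 107.8]
tcp_rot: [3.14, -0.0, 3.035]
contact_force: [-3.4, 6.2, 7.4]
opening: 0.292
grasp_force: 69.6
[-25.5829722   79.95689071]
```

Commanded about -24.8; about 9 mm remain to closure. Creep on until the force rises.

```bash
python3 -m crank '[[-0.002,0,0,0,0,0,0.8],[-0.004,0,0,0,0,0,0.8],[-0.006,0,0,0,0,0,0.8],[-0.006,0,0,0,0,0,0.8]]'
python3 -m crank '[[-0.001,0,0,0,0,0,0.8],[-0.002,0,0,0,0,0,0.8],[-0.002,0,0,0,0,0,0.8]]'
python3 -c "
from h import *;print(toC(r.sense()['eef_pos']))"
```

```text
clock: 32.5
eef_pos: [550.9, 133.9, 107.8]
tcp_rot: [3.14, -0.001, 3.035]
contact_force: [-3.9, 4.8, 9.2]
opening: 0.295
grasp_force: 69.6
clock: 32.8
eef_pos: [552.7, 133.7, 107.8]
tcp_rot: [3.141, -0.001, 3.035]
contact_force: [-3.8, 5.7, 8.8]
opening: 0.295
grasp_force: 69.6
[-17.81256739  79.93589371]
```

```bash
python3 -m crank '[[-0.001,0,0,0,0,0,0.8],[-0.0015,0,0,0,0,0,0.8],[-0.0015,0,0,0,0,0,0.8]]'
python3 -m crank '[[-0.001,0,0,0,0,0,0.8],[-0.0015,0,0,0,0,0,0.8],[-0.0015,0,0,0,0,0,0.8]]'
python3 -c "
from h import *;print(toC(r.sense()['eef_pos']))"
```

```text
clock: 33.1
eef_pos: [554.2, 133.5, 107.8]
tcp_rot: [3.141, -0.001, 3.035]
contact_force: [-4.0, 5.8, 9.1]
opening: 0.295
grasp_force: 69.7
clock: 33.4
eef_pos: [555.2, 133.4, 107.7]
tcp_rot: [3.141, -0.002, 3.035]
contact_force: [-6.9, 5.6, 11.4]
opening: 0.299
grasp_force: 69.9
[-15.35827147  79.93126591]
```

```bash
python3 -m crank '[[-0.001,0,0,0,0,0,0.8],[-0.001,0,0,0,0,0,0.8],[-0.001,0,0,0,0,0,0.8]]'
python3 -c "
from h import *;f=cams.grab_frame('top');print(toC(r.sense()['eef_pos']));crop(f,'c12',220,140,330,240,6)"
```

```text
clock: 33.7
eef_pos: [555.5, 133.4, 107.7]
tcp_rot: [3.141, -0.003, 3.035]
contact_force: [-8.7, 5.9, 11.7]
opening: 0.298
grasp_force: 70.1
[-15.07087125  79.9227934 ]
```

View pics/c12.png

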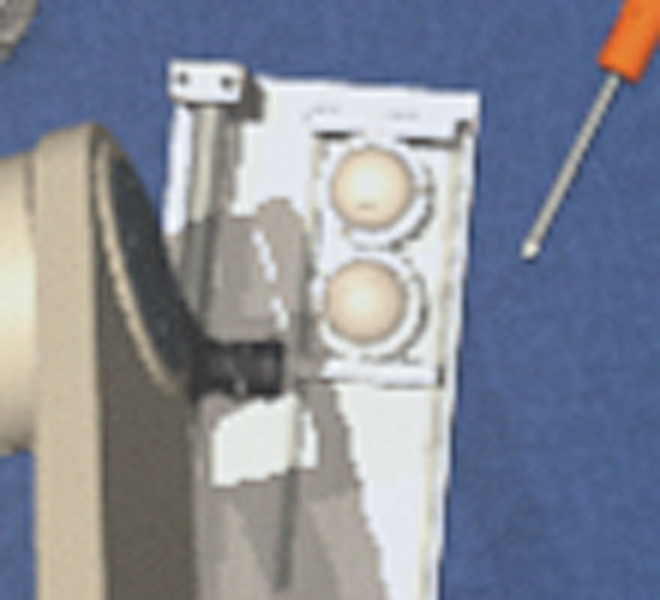

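The row is closed up between end wall and keeper plate, at crop (370,190) and (365,305). Now tighten, clockwise being +tool z.

```bash
python3 -m crank '[[0,0,0,0,0,0.14,0.8],[0,0,0,0,0,0.28,0.8],[0,0,0,0,0,0.42,0.8],[0,0,0,0,0,0.56,0.8],[0,0,0,0,0,0.7,0.8]]' 
python3 -m crank '[[0,0,0,0,0,0.14,0.8],[0,0,0,0,0,0.28,0.8],[0,0,0,0,0,0.42,0.8],[0,0,0,0,0,0.56,0.8],[0,0,0,0,0,0.7,0.8]]'
python3 -c "
from h import *;s=r.sense();print(s['wrist_torque'],toC(s['eef_pos']),s['qpos'])"
```

```text
clock: 34.25
eef_pos: [555.7, 133.7, 107.7]
tcp_rot: [-3.141, -0.003, 2.329]
contact_force: [-7.4, 8.9, 10.5]
opening: 0.297
grasp_force: 70.0
clock: 34.75
eef_pos: [556.1, 134.0, 107.8]
tcp_rot: [-3.14, -0.002, 1.629]
contact_force: [-5.6, 10.4, 10.5]
opening: 0.298
grasp_force: 69.8
[1.5706422  1.17972887 0.06967343] [-14.48708178  80.61989431] [0.23246088 0.44607855 1.86020664 0.00326805 0.83644421 0.17187801]
```

```bash
python3 -m crank '[[0,0,0,0,0,0.14,0.8],[0,0,0,0,0,0.28,0.8],[0,0,0,0,0,0.42,0.8],[0,0,0,0,0,0.56,0.8],[0,0,0,0,0,0.6,0.8]]' 
for k in 1 2; do python3 -c "
from h import *;s=r.sense();print(s['wrist_torque'])"; [ $k = 1 ] && python3 -m crank '[[0,0,0,0,0,0.1,0.8],[0,0,0,0,0,0.15,0.8],[0,0,0,0,0,0.15,0.8]]'; done
```

```text
clock: 35.25
eef_pos: [556.5, 134.0, 107.8]
tcp_rot: [-3.14, -0.001, 1.03]
contact_force: [-4.9, 9.8, 9.7]
opening: 0.292
grasp_force: 69.8
[1.59352239 0.98207007 0.10039613]
clock: 35.55
eef_pos: [556.7, 133.9, 107.8]
tcp_rot: [-3.14, -0.001, 0.883]
contact_force: [-4.3, 8.1, 7.7]
opening: 0.294
grasp_force: 69.8
[1.54085185 0.92046679 0.00598778]
```

```bash
T='from h import *;s=r.sense();print(s["wrist_torque"],s["tcp_rot"][2])'
python3 -m crank '[[0,0,0,0,0,0.1,0.8],[0,0,0,0,0,0.2,0.8]]' ; python3 -c "$T"
python3 -m crank '[[0,0,0,0,0,0.1,0.8],[0,0,0,0,0,0.15,0.8]]' ; python3 -c "$T"
```

```text
clock: 35.75
eef_pos: [556.8, 133.9, 107.9]
tcp_rot: [-3.14, -0.001, 0.681]
contact_force: [-4.6, 6.6, 8.1]
opening: 0.294
grasp_force: 69.7
[1.43607041 0.77079647 0.18700396] 0.6812401827795449
clock: 35.95
eef_pos: [556.9, 133.8, 107.9]
tcp_rot: [-3.14, -0.001, 0.532]
contact_force: [-4.2, 8.5, 7.4]
opening: 0.297
grasp_force: 69.7
[1.38381805 0.73178387 0.3213768 ] 0.531692801147329
```

Slip torque (0.32 Nm) is reached at about 2.38 to 2.5 rad; 0.35 rad more.

```bash
T='from h import *;s=r.sense();print(s["wrist_torque"],s["tcp_rot"][2])'
python3 -m crank '[[0,0,0,0,0,0.1,0.8],[0,0,0,0,0,0.2,0.8]]' ; python3 -c "$T"
python3 -m crank '[[0,0,0,0,0,0.1,0.8],[0,0,0,0,0,0.15,0.8],[0,0,0,0,0,0.15,0.8]]' ; python3 -c "$T"
```

```text
clock: 36.15
eef_pos: [557.0, 133.6, 107.9]
tcp_rot: [-3.14, -0.001, 0.332]
contact_force: [-2.9, 5.6, 8.4]
opening: 0.297
grasp_force: 69.6
[1.24260565 0.5688585  0.29194686] 0.3315448858241352
clock: 36.45
eef_pos: [557.1, 133.6, 107.9]
tcp_rot: [-3.14, -0.001, 0.184]
contact_force: [-3.4, 5.3, 7.4]
opening: 0.296
grasp_force: 69.7
[1.1866601  0.48491411 0.08152664] 0.18355573562478322
```

```bash
python3 -m crank '[[0,0,0,0,0,0,0.5],[0,0,0,0,0,0,0],[0,0,0,0,0,0,0],[0,0,0,0,0,0,0],[0,0,0,0,0,0,0]]'
python3 -m crank '[[0,0,-0.03,0,0,0,0],[0,0,-0.07,0,0,0,0],[0,0,-0.12,0,0,0,0],[0,0,-0.12,0,0,0,0]]'
python3 -m crank '[[-0.1,0,0,0,0,0,0],[-0.2,0,0,0,0,0,0],[-0.2,0,0,0,0,0,0],[-0.2,0,0,0,0,0,0],[-0.2,0,0,0,0,0,0]]'
python3 -c "
from h import *;f=cams.grab_frame('scene');g=cams.grab_frame('top');engines(g)
a=f['image'][100:220,300:440];b=g['image'][140:260,150:330]
cv2.imwrite('pics/c13.png',np.hstack([cv2.resize(x[:,:,::-1],None,fx=2.5,fy=2.5,interpolation=2) for x in(a,b)]))"
```

```text
clock: 36.95
eef_pos: [557.2, 132.3, 107.1]
tcp_rot: [3.141, 0.0, 0.185]
contact_force: [-0.2, -0.2, 0.1]
opening: 0.998
grasp_force: 0.0
clock: 37.35
eef_pos: [560.8, 133.3, 233.8]
tcp_rot: [-3.141, -0.011, 0.185]
contact_force: [0.5, -0.6, -0.1]
opening: 0.996
grasp_force: 0.0
clock: 37.85
eef_pos: [354.1, 94.1, 225.8]
tcp_rot: [3.141, 0.005, 0.186]
contact_force: [0.5, -0.2, -0.1]
opening: 0.997
grasp_force: 0.0
[808.8  39.5] c [811.6  40.3] r 12.4 tag 0.0 carr [246.8  13.3]
[ 604.9 -370.4] c [ 605.  -370.5] r 12.9 tag 0.84 carr [  87.2 -415.8]
[ 400.8 -476.3] c [ 400.8 -476.2] r 13.0 tag 0.95 carr [-104.6 -542.6]
```

I've used my 14 picture views, so the final check is numeric: dome and tag centroids.

Run:
```python
from h import *
g=cams.grab_frame('top');im=g['image'].astype(int)
d=im[:,:,0]-im[:,:,2]
for nm,(u0,v0,u1,v1),lo,hi,z,A in [("dome",(265,150,300,215),25,90,70,30),("tag",(150,195,200,275),70,255,68,20)]:
    m=((d>lo)&(d<hi)).astype(np.uint8)[v0:v1,u0:u1]
    n,l,st,c=cv2.connectedComponentsWithStats(m)
    for i in range(1,n):
        if st[i][4]>A:
            p=w(g,c[i][0]+u0,c[i][1]+v0,z);print(nm,st[i][4],p,toC(p).round(1))
k=(im.max(2)<80).astype(np.uint8)[170:215,235:260];print("knob dark",k.sum(),[toC(w(g,*(np.argwhere(k)[:,::-1].mean(0)+[235,170]),110)).round(1)])
```

```text
dome 89 [638.2  44. ] [76.7 -0.2]
dome 87 [585.5  48.6] [23.8 -1.2]
tag 132 [505.4 377.2] [-90.5 317.1]
tag 134 [415.2 374.2] [-179.9  304.6]
knob dark 28 [array([-14.3,  71.8])]
```

```bash
python3 -c "
from rig import sign_off;print(sign_off())"
```

```text
the job is handed in; nothing more can be done
None
```

I've handed the job in, and the hand-in returned no verdict: both untagged engines stand closed up between end wall and keeper plate, both tagged ones are in separate tray nests, and the screw is tight with the knob slipped by an estimated 0.47 rad.

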